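# Go / no-go check of a spindle journal in a snap gauge

### The job

Check the spindle that waits in the single cradle: keeping it level and square to the snap gauge, lower the plain journal at its end into the gauge from above, through the upper go gap and on until the narrower no-go gap below stops it; prove the stop with a light steady push of about 6 N for half a second, never forcing the gauge (15 N at most). Then lift it out and lay it gently in the free notch of the two-place rack, without shifting the already checked spindle that lies there.

Things in the scene. Friction and masses are not known exactly. Their poses are not given: they have to be found in the camera images.
- spindle_mid (a point): Steel spindle to be checked, turned along its own y axis, 90 mm long, 0.19 kg. This point is on the axis, mid-way along the thick middle (22 mm dia, 36 mm long): grasp there, across the axis. On the +y side of the middle is the plain journal (16 mm dia, 30 mm long), on the -y side a coarse thread (16 mm dia, 24 mm long). It starts level, its journal towards the robot's left.
- spindle_journal (a point): Centre of the plain journal of the spindle to be checked: on the axis, 33 mm from spindle_mid along the spindle's +y. This is the part to be gauged. The spindle can swivel between the fingers when its journal is pushed upon: grip firmly and push lightly, so that it stays level.
- cradle: Fixed single-place cradle in which the spindle waits: sole 68 x 80 mm, 8 mm thick, two black rails (along x, 8 mm thick, 32 mm either side of the middle) with one 90 degree V notch each. Origin under its centre, on the desk. The ends of the spindle lie in the notches, along the cradle's y, axis 41.3 mm above the desk; the thick middle hangs free between the rails.
- gauge_stand: Fixed snap gauge on its stand: base 100 x 108 x 14 mm, a post, and on it a green C-frame open at the top (80 mm wide, 16 mm thick along y). Origin on the desk, straight below the middle of the gap; x runs across the gap, y along the axis of a shaft in it, which may stick out to either side. The post is clamped at a height that differs by up to 16 mm from time to time: see gauge_gap.
- gauge_gap (a point): Point of the fixed stand in the middle of the gap, 100 mm above the desk; it does not follow the height setting. Go gap 17.2 mm wide, 10 mm high, bevelled mouth above it; no-go gap 13 mm, below. Set at mid-height: a 16 mm journal stops with its axis 100 mm above the desk, go gap 116 to 126 mm, mouth to 130, frame top 136. All of this is up to 8 mm higher or lower, as it was last set: feel for the stop.
- rack: Fixed two-place rack like the cradle, sole 152 x 80 mm: V notches at x = -42 mm (nearer the robot, free) and x = +42 mm (holds the checked spindle), spindles along the rack's y. Origin under its centre, on the desk.
- rack_v0 (a point): Free notch of the rack: where spindle_mid belongs, 41.3 mm above the desk, spindle axis along the rack's y (journal to either side).
- checked_spindle_mid (a point): Middle of a second spindle of the same make, already checked, lying loose in the other notch of the rack (84 mm from the free one). Leave it alone.
Not all that is in view belongs to the job. Leave any brown look-alike of the part that bears spindle_mid alone.

How it is judged:
By the outcome, as a careful person would: the job done as asked, in the order asked, and still so for the second after the job is handed in, with the robot touching nothing.
It also fails if it takes over 61 s, if anything falls off the work surface, if the arm or the gripper's body presses on something with over 40 N, if the wrist force passes 120 N, or if a joint passes its speed limit or range.

### The arm

A 6-joint arm with a two-finger parallel gripper is mounted at the origin on a cart in front of the work surface, level with it; the furniture and walls round the work are solid. World frame = base frame: x ahead of the robot, y to its left, z up, the work surface at z = 0. Lengths are in m, angles in rad, forces in N, time in s.
With the tool pointing down it reaches from about 0.35 to 0.85 m from the base axis. Payload 8.1 kg.
Tool frame: the origin (TCP) lies between the finger pads; the fingertips stand 11 mm ahead of it and the grasp point (between the pads) lies 8 mm behind it (robot.tips_ahead is the distance from the TCP to the fingertips, in m); z points along the fingers, y is the line along which they close (so a half turn about z gives the same grasp; the last joint's range is limited). The gripper opens to 93 mm and grips with 3 to 60 N. Pads are 15 mm wide; open, the fingers measure 128 mm over their backs; the gripper's body (75 mm by 188 mm) begins 65 mm behind the grasp point.
Start: joints at [1.106, 0.13, 1.488, -0, 1.523, -0.085], TCP at [0.222, 0.557, 0.23] pointing down, gripper open.
Joint ranges: [-2.96, 2.96], [-0.89, 2.26], [0.02, 2.5], [-1.34, 4.48], [0, 2.73], [-2.66, 2.66]. Speed limits (rad/s): [2.39, 2.39, 2.79, 3.14, 3.14, 3.14].

### API

Orientations are given as a rotation vector (axis times angle).
In Python, from plant import robot gives the robot as it stands. The module is installed in compiled form; this text tells all that it offers.
- The arm moves only by the tool move_arm, never from a script. Its argument "deltas" is one flat list of numbers, 7 for each row, row after row: the shift along the tool's x, y, z in m, then the turn, a rotation vector about the tool's x, y, z in rad, then the opening, from 0 (shut) to 1 (fully open). A call has 1 to 12 rows; each row is the pose to reach, as a shift and turn from the pose commanded when the call began, along the tool's axes at that moment; what a row does not reach only later rows make up. A row lasts 1/8 s, in which the tool goes at most 62.5 mm and 10.7 degrees, less where a joint would pass 70% of its speed; a pose out of reach is approached as far as the arm can. A call with a gripper value outside its range is refused whole. The fingers move at their own pace and stop on an object; "squeeze" is the grip in N (left out, the last holds). Time passes only in rows, so rows that repeat a pose let the fingers close. It gives the time, the measured TCP pose, the force, the opening and the grip force at its end, in the units of the state.
- robot.read_state(): the state, without advancing time (a new reading comes with each control period).
- robot.read_camera(name): name is "scene" or "side" or "wrist"; returns (picture, depth): 384x512x3 uint8, red, green, blue; 384x512 float32, m along the optical axis (not along the pixel's ray), 0 where there is no reading.
- robot.camera_model(name): a dict with "K" (3x3 intrinsics, pixels), "k1" (the pictures are not rectified: a ray, as slopes to the right and down, at radius r is drawn at 1 + k1 r^2 times it, then the intrinsics apply), "R" (3x3) and "t" (3): a world point X has camera coordinates R X + t; the wrist camera has in their place "tool_from_camera" (4x4, takes a point from camera to tool coordinates, whose origin is the TCP and whose axes are the flange's). Camera axes: x right, y down, z forward; pixel columns grow to the right and rows downward; lengths in m; the calibration is good to about 2 mm. A picture is of the moment at which its call begins: read the wrist's pose just before it. camera_model takes no time and is no camera call.
- robot.close_job(): hands the job in; it is judged then, once.
Trained networks look in the newest picture that a camera, given by its name, has taken for a name from the list of things; names that differ only in an ending like _2 or _b are one class to them, and where a whole thing is asked for, a point or a joint stands for the part that bears it (a point fixed in the world has none). Each returns a list of dicts, best first, with "confidence" (0 to 1); they miss things now and then, are a little off and sometimes report something else, mostly with a low value. They report only what shows in the picture. A call takes as long as a camera call. They do not tell look-alikes from the thing itself.
- robot.recognise(camera, label): "uv" ([column, row] in pixels, amid what is visible of it).
The state is a dict: "t": time; "q": joint angles; "dq": joint speeds; "joint_torque": joint torques, N m; "tool_pos": TCP position; "orientation": TCP orientation; "force": force on the tool from outside, world axes, zero at the start; "wrist_torque": the same for the moment, N m; "opening": finger opening in m; "gripper_force": force on a finger pad.
Only numpy, scipy, OpenCV 4.12 (cv2) and the standard library are available. Lean on these libraries where they do the work, as an engineer would, in place of code of your own. Each camera call takes 0.05 s, during which the arm holds its last target. There are 200 camera calls.

## Working session

There is one attempt and no reset: what is moved stays moved. The work goes in short steps, Python scripts to look and compute and a tool call to move; the robot and the scene stay as the last step left them, time stands still between calls to the robot, and variables do not carry over. Pictures are saved under pics/ and viewed, at most 12 in all, crops included, and the job is handed in when it is done.

Besides the shell and the picture viewer there is one more tool, called in YAML: its name, and indented under it one key for each argument. move_arm: Moves the arm, as the interface text tells. Its arguments: {"type":"object","properties":{"deltas":{"type":"array","items":{"type":"number"}},"squeeze":{"type":"number"}},"required":["deltas"]}

```bash
mkdir -p pics; cat > h.py <<'E'
import numpy as np, cv2
from plant import robot
from scipy.spatial.transform import Rotation as Ro
def cam(n):
    s=robot.read_state(); im,d=robot.read_camera(n); m=robot.camera_model(n)
    K=np.array(m["K"])
    if n=="wrist":
        T=np.eye(4);T[:3,:3]=Ro.from_rotvec(s["orientation"]).as_matrix();T[:3,3]=s["tool_pos"]
        T=T@np.array(m["tool_from_camera"]);R=T[:3,:3];c=T[:3,3]
    else:
        R=np.array(m["R"]).T;c=-R@np.array(m["t"])
    return im,d,K,m["k1"],R,c
def ray(C,uv):
    im,d,K,k1,R,c=C
    p=cv2.undistortPoints(np.array([[uv]],float),K,np.array([k1,0,0,0.]))[0,0]
    return np.array([p[0],p[1],1.])
def pt(C,uv,w=2):
    u,v=int(round(uv[0])),int(round(uv[1])); q=C[1][max(v-w,0):v+w+1,max(u-w,0):u+w+1]; q=q[q>0]
    return C[4]@(ray(C,uv)*np.median(q))+C[5] if len(q) else None
def onz(C,uv,z):
    r=C[4]@ray(C,uv); return C[5]+r*(z-C[5][2])/r[2]
def cloud(C):
    im,d,K,k1,R,c=C; vv,uu=np.mgrid[:384,:512]
    p=cv2.undistortPoints(np.stack([uu,vv],-1).reshape(-1,1,2).astype(float),K,np.array([k1,0,0,0.]))[:,0]
    P=np.c_[p,np.ones(len(p))]*d.reshape(-1,1); return (P@R.T+c).reshape(384,512,3)
def save(im,n): cv2.imwrite("pics/"+n,im[:,:,::-1])
E
python3 - <<'E'
from h import *
np.set_printoptions(precision=3,suppress=True)
ims=[]
for n in("scene","side","wrist"):
    C=cam(n); ims.append(C[0]); print(n,C[5])
    for l in("spindle_mid","spindle_journal","cradle","gauge_stand","rack","gauge_gap","rack_v0","checked_spindle_mid"):
        for r in robot.recognise(n,l)[:4]: print(l,np.round(r["uv"]),round(r["confidence"],2),pt(C,r["uv"]))
save(ims[0],"a.png");save(np.hstack(ims[1:])[:,:],"b0.png")
cv2.imwrite("pics/b.png",cv2.resize(np.hstack(ims[1:]),(800,300))[:,:,::-1])
print(robot.read_state())
E
```

```text
scene [-0.108 -0.589  0.616]
spindle_mid [217. 186.] 0.71 [0.51  0.208 0.048]
spindle_mid [176. 211.] 0.45 [0.374 0.223 0.016]
spindle_journal [174. 214.] 0.65 [0.365 0.221 0.009]
spindle_journal [216. 184.] 0.55 [0.515 0.216 0.048]
cradle [218. 200.] 0.83 [0.493 0.186 0.017]
gauge_stand [290. 220.] 0.94 [ 0.544 -0.043  0.035]
rack [359. 271.] 0.8 [ 0.533 -0.265  0.008]
gauge_gap [290. 219.] 0.88 [ 0.546 -0.043  0.037]
rack_v0 [357. 275.] 0.97 [ 0.518 -0.269  0.008]
checked_spindle_mid [374. 252.] 0.62 [ 0.569 -0.275  0.048]
side [0.534 0.813 0.475]
spindle_mid [316. 273.] 0.76 [0.389 0.241 0.016]
spindle_mid [244. 257.] 0.56 [0.526 0.227 0.051]
spindle_journal [244. 256.] 0.56 [0.525 0.225 0.052]
cradle [245. 269.] 0.91 [0.525 0.25  0.04 ]
gauge_stand [226. 202.] 0.68 [ 0.564 -0.013  0.042]
rack [242. 173.] 0.59 [ 0.518 -0.242  0.021]
gauge_gap [224. 202.] 0.76 [ 0.568 -0.013  0.044]
rack_v0 [242. 167.] 0.74 [ 0.517 -0.245  0.041]
wrist [0.145 0.588 0.386]
cradle [132. 379.] 0.61 [0.494 0.235 0.007]
{'t': 1.35, 'q': array([ 1.106,  0.13 ,  1.488,  0.   ,  1.523, -0.085]), 'dq': array([0.001, 0.002, 0.   , 0.001, 0.001, 0.001]), 'joint_torque': array([  0.001, -55.977, -49.205,   0.077,   0.023,   0.   ]), 'tool_pos': array([0.222, 0.557, 0.23 ]), 'orientation': array([-0.593, -3.085,  0.   ]), 'force': array([-0.149,  0.048,  0.604]), 'wrist_torque': array([ 0.055,  0.037, -0.016]), 'gripper_force': 0.0, 'opening': 0.093026188170946}
```

View pics/a.png

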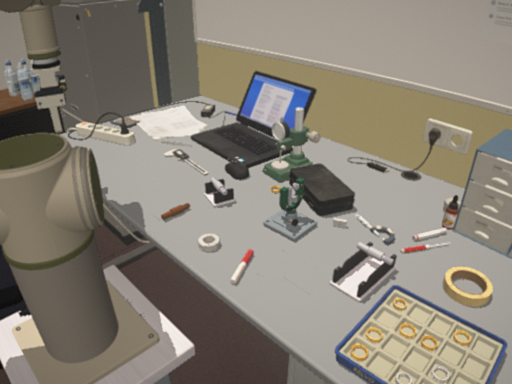

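View pics/b.png

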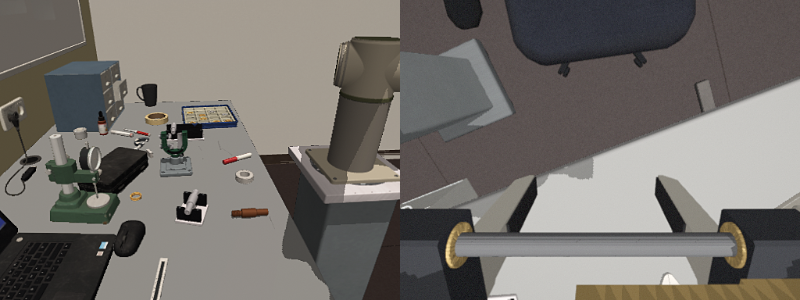

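The spindle in the cradle shows at scene (217,186) and side (244,257). A brown look-alike lies on the desk at scene (176,211) and side (316,273). The spindle on the rack at (374,252) is the checked one. The steel one in the cradle fits the description; I'll confirm it in a crop and work out the first move.

```bash
cat >> h.py <<'E'
np.set_printoptions(precision=4,suppress=True)
def delta(xyz,yaw):  # yaw: world angle of tool y axis; tool down
    s=robot.read_state();R=Ro.from_rotvec(s["orientation"]).as_matrix()
    ty=np.array([np.cos(yaw),np.sin(yaw),0]);tz=np.array([0,0,-1.]);T=np.c_[np.cross(ty,tz),ty,tz]
    print("delta",R.T@(np.array(xyz)-s["tool_pos"]),Ro.from_matrix(R.T@T).as_rotvec(),"t",s["t"],"q",s["q"])
E
python3 - <<'E'
from h import *
print(robot.camera_model("wrist"))
delta([.51,.17,.26],0)
im=cv2.imread("pics/a.png");a=cv2.resize(im[165:230,150:250],(600,390),interpolation=cv2.INTER_CUBIC)
cv2.imwrite("pics/c.png",a)
C=cam("scene");P=cloud(C)
# gauge cloud extents
g=P[165:240,262:320].reshape(-1,3);g=g[(g[:,2]>.06)&(abs(g[:,1]+.03)<.07)&(g[:,0]<.65)];print(len(g),g.min(0),g.max(0),g.mean(0))
m=P.reshape(-1,3);m=m[(m[:,2]>.12)&(m[:,0]>.2)&(m[:,0]<.8)&(m[:,1]>-.4)&(m[:,1]<.4)]
H=np.histogram2d(m[:,0],m[:,1],bins=[np.arange(.2,.81,.1),np.arange(-.4,.41,.1)])[0];print(H)
E
```

```text
{'K': array([[299.1052,   0.    , 250.5914],
       [  0.    , 299.1052, 187.8245],
       [  0.    ,   0.    ,   1.    ]]), 'k1': -0.005993970575537506, 'tool_from_camera': array([[-0.0004, -0.9537, -0.3009,  0.0835],
       [ 1.    , -0.0002, -0.0007, -0.0001],
       [ 0.0006, -0.3009,  0.9537, -0.1564],
       [ 0.    ,  0.    ,  0.    ,  1.    ]])}
delta [-0.4107 -0.253  -0.0304] [-0.     0.     1.191] t 1.35 q [ 1.1056  0.1304  1.4882  0.      1.523  -0.0854]
547 [ 0.5229 -0.0386  0.0601] [ 0.6072 -0.0174  0.1292] [ 0.5616 -0.0309  0.0961]
[[  0.   0.   0.   0.   0.   0.   0.  11.]
 [  0.   0.   0.   0.   0.   0.   0.   0.]
 [  0.   0.   0.   0.   0.   0.   0.   0.]
 [  0.   0.   0.  85.   0.   0.   0.   0.]
 [  0.   0.   0.   6.   0.   0.   0.   0.]
 [  0.   0.   0.   0.   0. 277.  65.   0.]]
```

View pics/c.png

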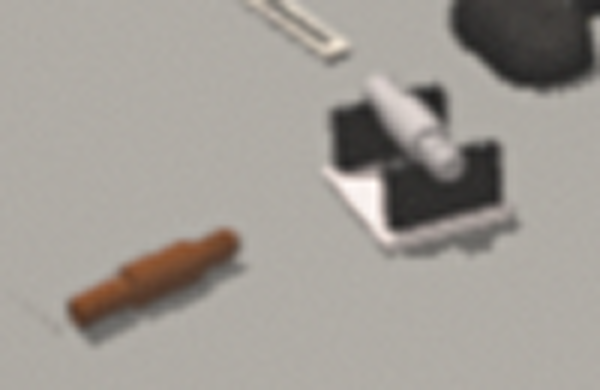

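The crop shows the steel spindle lying in the black-railed cradle at about (410,125) and the brown dummy on the desk at (155,275). I take the steel one. Next I move above it.

move_arm:
  deltas: [-0.411,-0.253,-0.03,0,0,1.191,0.6,-0.411,-0.253,-0.03,0,0,1.191,0.6,-0.411,-0.253,-0.03,0,0,1.191,0.6,-0.411,-0.253,-0.03,0,0,1.191,0.6,-0.411,-0.253,-0.03,0,0,1.191,0.6,-0.411,-0.253,-0.03,0,0,1.191,0.6,-0.411,-0.253,-0.03,0,0,1.191,0.6,-0.411,-0.253,-0.03,0,0,1.191,0.6,-0.411,-0.253,-0.03,0,0,1.191,0.6,-0.411,-0.253,-0.03,0,0,1.191,0.6,-0.411,-0.253,-0.03,0,0,1.191,0.6]

```text
t: 2.78
tool_pos: [0.5097, 0.171, 0.2596]
orientation: [-2.219, -2.223, 0.0]
force: [-0.2, 0.2, -0.0]
opening: 0.056
gripper_force: 0.0
```

```bash
python3 - <<'E'
from h import *
C=cam("wrist");save(C[0],"d.png");s=robot.read_state();print(s["t"],s["tool_pos"],s["orientation"],s["force"])
for l in("spindle_mid","spindle_journal","cradle","gauge_stand"):
    for r in robot.recognise("wrist",l)[:3]: print(l,np.round(r["uv"]),round(r["confidence"],2),pt(C,r["uv"]))
P=cloud(C); np.savez("d.npz",P=P,im=C[0])
E
```

```text
2.825 [0.5097 0.1711 0.2596] [-2.2192 -2.2234  0.    ] [-0.452   0.1236 -0.396 ]
spindle_mid [260. 129.] 0.91 [0.5216 0.2144 0.0533]
spindle_mid [148. 109.] 0.85 [0.3799 0.2355 0.0225]
spindle_mid [280. 280.] 0.42 [ 0.5547 -0.0136  0.0271]
spindle_journal [152. 111.] 0.86 [0.3843 0.2329 0.0231]
cradle [252. 123.] 0.56 [0.5117 0.2175 0.0098]
gauge_stand [280. 280.] 0.56 [ 0.5556 -0.0132  0.027 ]
```

View pics/d.png

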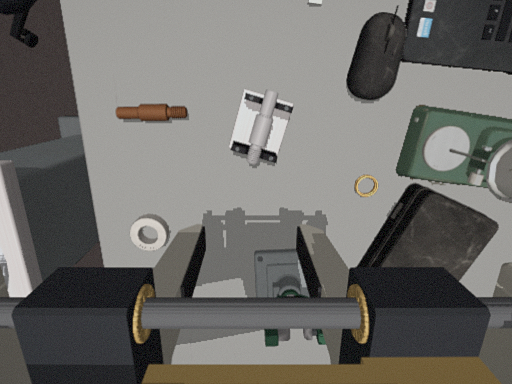

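The view from above shows the steel spindle in the cradle running from (270,95) to (254,162), with its middle at (261,128). The brown dummy is at (152,112), and the gauge is partly hidden at (285,320). I'll fit the axis from depth.

```bash
cat >> h.py <<'E'
def axis(P,c,zmin=.044,zmax=.06,r=.06,bright=None):
    m=P.reshape(-1,3);m=m[np.isfinite(m).all(1)];m=m[(m[:,2]>zmin)&(m[:,2]<zmax)&(np.hypot(*(m[:,:2]-c).T)<r)]
    vx,vy,x0,y0=cv2.fitLine(m[:,:2].astype(np.float32),cv2.DIST_HUBER,0,.01,.01).ravel()
    if vy<0: vx,vy=-vx,-vy
    d=np.array([vx,vy]);o=np.array([x0,y0]);t=(m[:,:2]-o)@d;n=np.array([vy,-vx]);w=(m[:,:2]-o)@n
    lo,hi=np.percentile(t,[1,99]);lo,hi=t.min(),t.max()
    # width/height profile
    for a in np.arange(lo,hi,.006):
        k=(t>=a)&(t<a+.006)
        if k.sum(): print(round(a,3),k.sum(),"z",m[k,2].max().round(4),"w",w[k].min().round(4),w[k].max().round(4))
    print("n",len(m),"yaw(x from y)",np.degrees(np.arctan2(-vx,vy)),"mid",o+d*(lo+hi)/2,"len",hi-lo); return o,d,lo,hi
E
python3 - <<'E'
from h import *
P=np.load("d.npz")["P"]; axis(P,[.52,.215])
E
```

```text
-0.047 49 z 0.0516 w -0.0072 0.0078
-0.041 72 z 0.0515 w -0.0234 0.028
-0.035 70 z 0.0523 w -0.0259 0.0278
-0.029 50 z 0.0512 w -0.0067 0.0078
-0.023 87 z 0.0546 w -0.0106 0.0108
-0.017 83 z 0.0549 w -0.0104 0.0108
-0.011 88 z 0.055 w -0.0104 0.0109
-0.005 88 z 0.0556 w -0.0105 0.0107
0.001 92 z 0.055 w -0.01 0.0109
0.007 91 z 0.0551 w -0.0105 0.0107
0.013 67 z 0.0525 w -0.0074 0.008
0.019 68 z 0.0522 w -0.0075 0.0082
0.025 100 z 0.0518 w -0.0265 0.0283
0.031 78 z 0.0517 w -0.0232 0.0264
0.037 67 z 0.0519 w -0.0074 0.008
0.043 2 z 0.0484 w 0.0026 0.0066
n 1152 yaw(x from y) -15.656956 mid [0.5228 0.215 ] len 0.0900461505844885
```

move_arm:
  deltas: [0.0415,0.0123,0.15,0,0,0.273,0.6,0.0415,0.0123,0.15,0,0,0.273,0.6,0.0415,0.0123,0.15,0,0,0.273,0.6,0.0415,0.0123,0.19,0,0,0.273,0.6,0.0415,0.0123,0.226,0,0,0.273,0.6,0.0415,0.0123,0.226,0,0,0.273,0.6,0.0415,0.0123,0.226,0,0,0.273,0,0.0415,0.0123,0.226,0,0,0.273,0,0.0415,0.0123,0.226,0,0,0.273,0,0.0415,0.0123,0.226,0,0,0.273,0,0.0415,0.0123,0.226,0,0,0.273,0,0.0415,0.0123,0.226,0,0,0.273,0]
  squeeze: 10

```text
t: 4.53
tool_pos: [0.5218, 0.212, 0.0343]
orientation: [-2.502, -1.898, 0.001]
force: [-7.1, 1.2, 6.6]
opening: 0.0218
gripper_force: 10.0
```

```bash
python3 - <<'E'
from h import *
s=robot.read_state();print(s)
C=cam("wrist");save(C[0],"e.png")
E
```

```text
{'t': 4.525, 'q': array([0.2942, 0.2152, 1.7673, 0.0013, 1.1603, 0.5665]), 'dq': array([-0.0012,  0.    ,  0.0006, -0.0001, -0.0007,  0.0007]), 'joint_torque': array([ -2.3974, -52.1067, -43.6806,  -1.1792,  -2.1774,  -0.0212]), 'tool_pos': array([0.5218, 0.212 , 0.0343]), 'orientation': array([-2.5017, -1.8978,  0.0012]), 'force': array([-7.1472,  1.1986,  6.6113]), 'wrist_torque': array([ 0.2655,  1.2659, -0.0558]), 'gripper_force': 10.001035630702972, 'opening': 0.0217773822839133}
```

View pics/e.png

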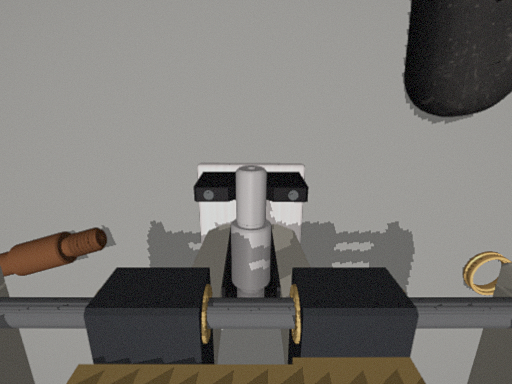

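Grasp is good: the opening reads 21.8 mm on the 22 mm middle, and the journal points up in the image at (251,200). Next I grip firmly, lift, and go over the gauge's near side.

move_arm:
  deltas: [0,0,0,0,0,0,0,0,0,0,0,0,0,0,0,0,-0.02,0,0,0,0,0,0,-0.08,0,0,0,0,0,0,-0.14,0,0,0,0,0,0,-0.2,0,0,0,0,-0.05,0.02,-0.236,0,0,-0.05,0,-0.1,0.04,-0.236,0,0,-0.1,0,-0.16,0.06,-0.236,0,0,-0.16,0,-0.22,0.08,-0.236,0,0,-0.22,0,-0.26,0.1,-0.236,0,0,-0.273,0,-0.293,0.111,-0.236,0,0,-0.273,0]
  squeeze: 50

```text
t: 6.08
tool_pos: [0.5505, -0.1031, 0.2711]
orientation: [2.221, 2.219, 0.001]
force: [0.2, 0.7, -2.3]
opening: 0.0205
gripper_force: 50.0
```

move_arm:
  deltas: [0,0,0,0,0,0,0,0,0,0,0,0,0,0,0,0,0,0,0,0,0]

```text
t: 6.45
tool_pos: [0.5506, -0.0997, 0.2702]
orientation: [2.22, 2.222, 0.001]
force: [0.4, 0.9, -1.5]
opening: 0.0212
gripper_force: 50.0
```

```bash
python3 - <<'E'
from h import *
s=robot.read_state();print(s["t"],s["tool_pos"],s["force"],s["wrist_torque"],s["gripper_force"],s["orientation"])
C=cam("wrist");save(C[0],"f.png");P=cloud(C);np.savez("f.npz",P=P,im=C[0])
for l in("gauge_stand","gauge_gap","spindle_journal","rack","rack_v0"):
    for r in robot.recognise("wrist",l)[:3]: print(l,np.round(r["uv"]),round(r["confidence"],2),pt(C,r["uv"]))
E
```

```text
6.45 [ 0.5506 -0.0997  0.2702] [ 0.3978  0.8644 -1.5255] [-0.0758  0.064   0.0297] 49.999533891677856 [2.2198 2.2225 0.0007]
gauge_stand [264. 100.] 0.94 [ 0.5665 -0.0235  0.068 ]
gauge_gap [264.  97.] 0.59 [ 0.5663 -0.0202  0.0672]
spindle_journal [252. 233.] 0.62 [ 0.5521 -0.0831  0.2892]
rack [196. 253.] 0.8 [ 0.4714 -0.2414  0.0345]
rack_v0 [197. 255.] 0.74 [ 0.4742 -0.2382  0.0433]
```

View pics/f.png

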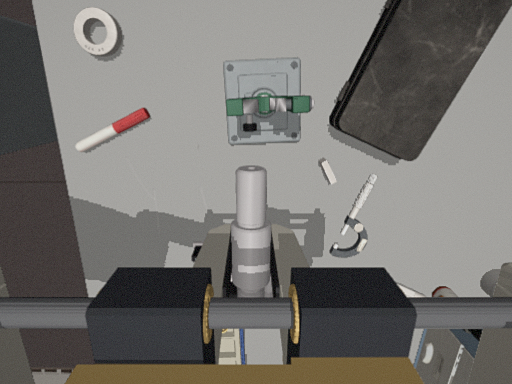

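The wrist view shows the green C-frame across (227–312, 104), slightly turned, on its base centred near (263,100). The held journal is straight, from (251,170) to (251,222). I'll fit both from depth.

```bash
python3 - <<'E'
from h import *
D=np.load("f.npz");P=D["P"];im=D["im"].astype(int)
q=P[60:150,205:325].reshape(-1,3)
def rect(m,n): 
    r=cv2.minAreaRect((m[:,:2]*1000).astype(np.float32));print(n,len(m),"c,size,ang(mm)",np.round(r[0],1),np.round(r[1],1),round(r[2],1),"z",np.percentile(m[:,2],[5,50,95]))
for lo,hi in((.008,.022),(.12,.15),(.125,.15)): rect(q[(q[:,2]>lo)&(q[:,2]<hi)],(lo,hi))
g=q[q[:,2]>.115];print(np.histogram(g[:,2],bins=np.arange(.1,.16,.004)))
t=g[g[:,2]>np.percentile(g[:,2],97)-.006];print(len(t));
vx,vy,x0,y0=cv2.fitLine(t[:,:2].astype(np.float32),cv2.DIST_HUBER,0,.01,.01).ravel();print("line",np.degrees(np.arctan2(vy,vx)),x0,y0)
u=(t[:,:2]-[x0,y0])@[vx,vy];print(np.sort(u)[::max(1,len(u)//60)])
j=P[165:225,230:275].reshape(-1,3);j=j[j[:,2]>.25];a=cv2.fitLine(j[:,:2].astype(np.float32),cv2.DIST_HUBER,0,.01,.01).ravel();print("journal",a,j.min(0),j.max(0),np.median(j[:,0]))
top=[]
for v in range(172,226,6):
    r=P[v,246:256];print(v,r[:,1].mean().round(4),r[:,2].mean().round(4))
E
```

```text
(0.008, 0.022) 4468 c,size,ang(mm) [567.3 -26.8] [100.2 107.8] 2.3 z [0.0136 0.0158 0.021 ]
(0.12, 0.15) 968 c,size,ang(mm) [569.9 -26.5] [85.4 15.9] 2.6 z [0.1211 0.1289 0.1307]
(0.125, 0.15) 601 c,size,ang(mm) [567.4 -26.6] [80.4 15.9] 2.6 z [0.1278 0.1297 0.1309]
(array([  0,   0,   0,   3,  82, 323,  84, 561,   0,   0,   0,   0,   0,
         0]), array([0.1  , 0.104, 0.108, 0.112, 0.116, 0.12 , 0.124, 0.128, 0.132,
       0.136, 0.14 , 0.144, 0.148, 0.152, 0.156]))
38
line 5.538399 0.55114233 -0.015727475
[0. 0. 0. 0. 0. 0. 0. 0. 0. 0. 0. 0. 0. 0. 0. 0. 0. 0. 0. 0. 0. 0. 0. 0.
 0. 0. 0. 0. 0. 0. 0. 0. 0. 0. 0. 0. 0. 0.]
journal [ 0.0016  1.      0.5513 -0.065 ] [ 0.5388 -0.091   0.2609] [ 0.5653 -0.0157  0.4266] 0.5514172557710098
172 -0.0523 0.2854
178 -0.055 0.2864
184 -0.0583 0.2857
190 -0.0614 0.2858
196 -0.0644 0.2861
202 -0.0676 0.2861
208 -0.0708 0.2862
214 -0.0741 0.2859
220 -0.0776 0.2855
```

move_arm:
  deltas: [-0.003,0.0175,0.05,0,0,-0.043,0,-0.003,0.0175,0.105,0,0,-0.043,0,-0.003,0.0175,0.105,0,0,-0.043,0,-0.003,0.0175,0.105,0,0,-0.043,0,-0.003,0.0175,0.105,0,0,-0.043,0]

```text
t: 7.38
tool_pos: [0.5699, -0.1041, 0.1682]
orientation: [2.17, 2.265, 0.004]
force: [0.2, -0.7, -1.6]
opening: 0.0212
gripper_force: 50.0
```

```bash
python3 - <<'E'
from h import *
s=robot.read_state();print(s["t"],s["tool_pos"],s["force"],s["wrist_torque"],s["orientation"])
C=cam("wrist");P=cloud(C);np.savez("g.npz",P=P,im=C[0])
a=C[0][20:260,130:380];cv2.imwrite("pics/g.png",cv2.resize(a,(625,600),interpolation=cv2.INTER_CUBIC)[:,:,::-1])
m=P.reshape(-1,3);k=(abs(m[:,0]-.567)<.07)&(abs(m[:,1]+.027)<.07);q=m[k]
for lo,hi in((.008,.022),(.125,.15)):
    w=q[(q[:,2]>lo)&(q[:,2]<hi)];r=cv2.minAreaRect((w[:,:2]*1000).astype(np.float32));print(len(w),np.round(r[0],1),np.round(r[1],1),round(r[2],2),np.percentile(w[:,2],[5,50,95]))
np.savetxt("/dev/null",q)
w=q[(q[:,2]>.125)&(q[:,2]<.14)];o=np.array([.5674,-.0266]);c,s_=np.cos(.043),np.sin(.043)
u=(w[:,:2]-o)@[c,s_];print(np.histogram(u,bins=np.arange(-.044,.045,.002)))
# journal
j=m[(m[:,2]>.17)&(m[:,2]<.186)&(abs(m[:,0]-.568)<.02)&(m[:,1]>-.09)&(m[:,1]<-.05)]
a=cv2.fitLine(j[:,:2].astype(np.float32),cv2.DIST_HUBER,0,.01,.01).ravel();print("journal",a,np.degrees(np.arctan2(a[0],a[1])),j.min(0),j.max(0))
E
```

```text
7.375 [ 0.5699 -0.1041  0.1682] [ 0.2237 -0.6509 -1.5959] [-0.0985  0.0568  0.0352] [2.1699 2.2654 0.0039]
7870 [567.3 -26.7] [100.2 105.9] 2.58 [0.0138 0.0158 0.021 ]
1360 [567.3 -26.9] [80.6 15.9] 2.44 [0.1282 0.1296 0.1308]
(array([ 0,  3, 77, 77, 87, 82, 85, 80, 84, 91, 13,  0,  0,  0,  0,  0,  0,
        0,  0,  0,  0,  0,  0,  0,  0,  0,  0,  0,  1,  1,  1,  0,  0, 21,
       91, 78, 82, 84, 85, 82, 81, 72,  2,  0]), array([-0.044, -0.042, -0.04 , -0.038, -0.036, -0.034, -0.032, -0.03 ,
       -0.028, -0.026, -0.024, -0.022, -0.02 , -0.018, -0.016, -0.014,
       -0.012, -0.01 , -0.008, -0.006, -0.004, -0.002,  0.   ,  0.002,
        0.004,  0.006,  0.008,  0.01 ,  0.012,  0.014,  0.016,  0.018,
        0.02 ,  0.022,  0.024,  0.026,  0.028,  0.03 ,  0.032,  0.034,
        0.036,  0.038,  0.04 ,  0.042,  0.044]))
journal [ 0.038  -0.9993  0.5692 -0.0721] 177.82074 [ 0.5592 -0.09    0.1702] [ 0.5804 -0.0558  0.186 ]
```

View pics/g.png

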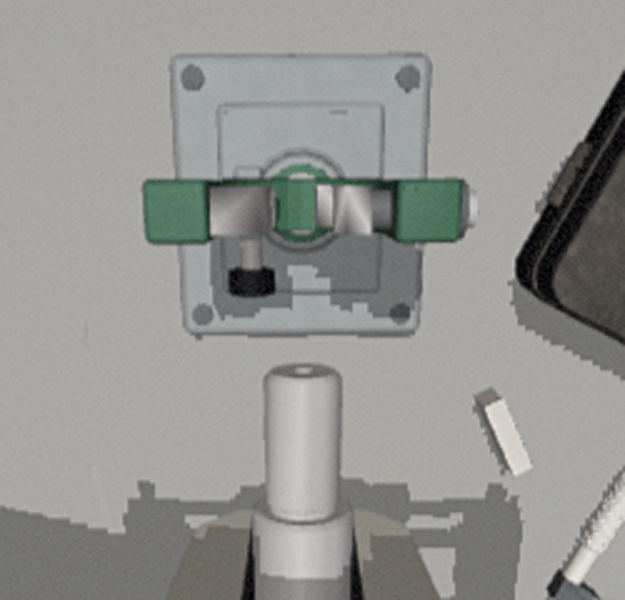

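The enlarged view shows the anvils with the go gap at columns 272–333, centred on 302. The journal tip is at column 302, so it is aligned to within about 0.3 mm. Next I slide it along its axis to sit over the gauge.

move_arm:
  deltas: [0.02,0,0,0,0,0,0,0.044,0,0,0,0,0,0,0.044,0,0,0,0,0,0,0.044,0,0,0,0,0,0,0.044,0,0,0,0,0,0]

```text
t: 8.05
tool_pos: [0.5663, -0.0601, 0.1649]
orientation: [2.173, 2.268, 0.0]
force: [0.5, 0.5, -3.0]
opening: 0.0207
gripper_force: 50.0
```

```bash
python3 - <<'E'
from h import *
s=robot.read_state();print(s["t"],s["tool_pos"],s["force"],s["wrist_torque"],s["orientation"])
C=cam("wrist");P=cloud(C);m=P.reshape(-1,3)
q=m[(abs(m[:,0]-.567)<.07)&(abs(m[:,1]+.027)<.07)]
w=q[(q[:,2]>.125)&(q[:,2]<.14)];r=cv2.minAreaRect((w[:,:2]*1000).astype(np.float32));print(len(w),np.round(r[0],1),np.round(r[1],1),round(r[2],2),np.percentile(w[:,2],[5,50,95]))
j=m[(m[:,2]>.17)&(m[:,2]<.195)&(abs(m[:,0]-.568)<.02)&(m[:,1]>-.041)&(m[:,1]<-.013)]
a=cv2.fitLine(j[:,:2].astype(np.float32),cv2.DIST_HUBER,0,.01,.01).ravel();print("journal",a,np.degrees(np.arctan2(a[0],a[1])),"x at gauge",a[2]+(-.0268-a[3])*a[0]/a[1],j.min(0),j.max(0))
E
```

```text
8.05 [ 0.5663 -0.0601  0.1649] [ 0.527   0.4986 -3.0444] [-0.0731  0.0632  0.0355] [2.1732 2.268  0.0001]
1191 [567.3 -26.3] [80.5 16.2] 2.28 [0.1277 0.1297 0.1308]
journal [ 0.0709 -0.9975  0.5656 -0.0262] 175.93443 x at gauge 0.56561387 [ 0.5575 -0.041   0.1707] [ 0.5737 -0.013   0.1824]
```

move_arm:
  deltas: [0,0.0016,0.01,0,0,0,0,0,0.0016,0.025,0,0,0,0,0,0.0016,0.035,0,0,0,0,0,0.0016,0.035,0,0,0,0,0,0.0016,0.035,0,0,0,0,0,0.0016,0.035,0,0,0,0]

```text
t: 8.85
tool_pos: [0.5682, -0.0597, 0.1303]
orientation: [2.172, 2.268, 0.001]
force: [-0.4, 0.4, -1.9]
opening: 0.0208
gripper_force: 50.0
```

```bash
python3 - <<'E'
from h import *
s=robot.read_state();print(s["t"],s["tool_pos"],s["force"],s["wrist_torque"],s["orientation"])
C=cam("wrist")
a=C[0][60:260,150:350];cv2.imwrite("pics/i.png",cv2.resize(a,(600,600),interpolation=cv2.INTER_CUBIC)[:,:,::-1])
E
```

```text
8.85 [ 0.5682 -0.0597  0.1303] [-0.4307  0.4437 -1.8551] [-0.0714  0.0303 -0.0203] [2.1724 2.2681 0.001 ]
```

View pics/i.png

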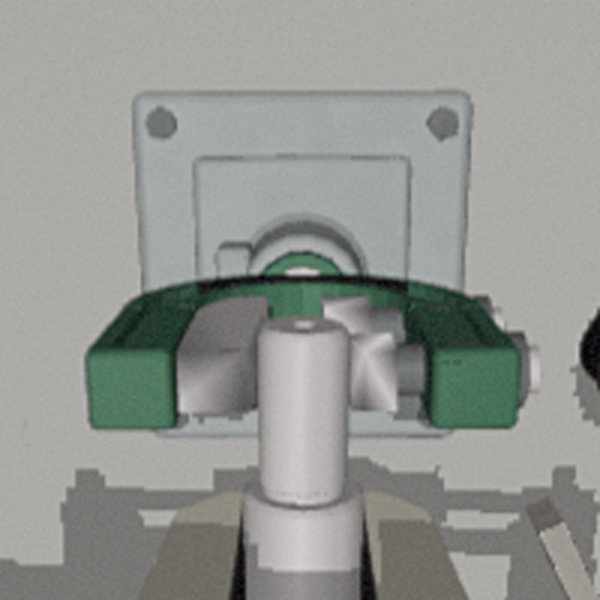

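The journal, centred on column 303, hangs over the gap between frame edges 88 and 520 (centre 304). I lower it slowly into the go gap.

move_arm:
  deltas: [0,0,0.004,0,0,0,0,0,0,0.008,0,0,0,0,0,0,0.012,0,0,0,0,0,0,0.016,0,0,0,0,0,0,0.018,0,0,0,0,0,0,0.018,0,0,0,0]

```text
t: 9.65
tool_pos: [0.5676, -0.0596, 0.1114]
orientation: [-2.173, -2.268, 0.0]
force: [0.4, 0.5, -1.6]
opening: 0.0207
gripper_force: 50.0
```

move_arm:
  deltas: [0,0,0.002,0,0,0,0,0,0,0.004,0,0,0,0,0,0,0.006,0,0,0,0,0,0,0.008,0,0,0,0,0,0,0.008,0,0,0,0,0,0,0.008,0,0,0,0]

```text
t: 10.4
tool_pos: [0.5678, -0.0597, 0.1037]
orientation: [2.173, 2.269, 0.0]
force: [0.5, -0.8, -1.9]
opening: 0.0211
gripper_force: 50.0
```

move_arm:
  deltas: [0,0,0.002,0,0,0,0,0,0,0.004,0,0,0,0,0,0,0.006,0,0,0,0,0,0,0.008,0,0,0,0,0,0,0.01,0,0,0,0,0,0,0.01,0,0,0,0,0,0,0.01,0,0,0,0]

```text
t: 11.28
tool_pos: [0.5678, -0.0597, 0.0937]
orientation: [2.173, 2.269, 0.0]
force: [-0.6, 0.1, -2.7]
opening: 0.0208
gripper_force: 50.0
```

move_arm:
  deltas: [0,0,0.001,0,0,0,0,0,0,0.002,0,0,0,0,0,0,0.003,0,0,0,0,0,0,0.004,0,0,0,0,0,0,0.005,0,0,0,0,0,0,0.006,0,0,0,0,0,0,0.006,0,0,0,0]

```text
t: 12.15
tool_pos: [0.5676, -0.0596, 0.0875]
orientation: [-2.173, -2.269, 0.0]
force: [0.6, -0.3, -1.9]
opening: 0.0207
gripper_force: 50.0
```

move_arm:
  deltas: [0,0,0.0005,0,0,0,0,0,0,0.001,0,0,0,0,0,0,0.0015,0,0,0,0,0,0,0.002,0,0,0,0,0,0,0.002,0,0,0,0]

```text
t: 12.78
tool_pos: [0.5677, -0.0596, 0.0855]
orientation: [-2.173, -2.269, 0.0]
force: [0.0, 0.5, -2.4]
opening: 0.021
gripper_force: 50.0
```

move_arm:
  deltas: [0,0,0.0005,0,0,0,0,0,0,0.001,0,0,0,0,0,0,0.001,0,0,0,0]

```text
t: 13.15
tool_pos: [0.5678, -0.0597, 0.0848]
orientation: [2.173, 2.269, 0.0]
force: [-0.6, -0.2, -1.3]
opening: 0.0209
gripper_force: 50.0
```

move_arm:
  deltas: [0,0,0.0003,0,0,0,0,0,0,0.0006,0,0,0,0,0,0,0.0006,0,0,0,0]

```text
t: 13.52
tool_pos: [0.5679, -0.0597, 0.0843]
orientation: [2.173, 2.268, 0.0]
force: [-1.8, -0.9, 1.1]
opening: 0.021
gripper_force: 50.0
```

move_arm:
  deltas: [0,0,0.0003,0,0,0,0,0,0,0.0006,0,0,0,0,0,0,0.0006,0,0,0,0]

```text
t: 13.9
tool_pos: [0.5679, -0.0598, 0.0837]
orientation: [2.173, 2.268, 0.0]
force: [-2.0, -1.4, 3.4]
opening: 0.0208
gripper_force: 50.0
```

move_arm:
  deltas: [0,0,0.0002,0,0,0,0,0,0,0.0002,0,0,0,0,0,0,0.0002,0,0,0,0]

```text
t: 14.28
tool_pos: [0.5679, -0.0597, 0.0834]
orientation: [2.173, 2.268, 0.0]
force: [-1.7, -1.7, 5.3]
opening: 0.0211
gripper_force: 50.0
```

```bash
python3 - <<'E'
from h import *
for i in range(4):
    C=cam("wrist");s=robot.read_state();print(s["t"],s["tool_pos"],s["force"],s["wrist_torque"])
P=cloud(C)
for v in range(166,226,6): print(v,P[v,247:255,1].mean().round(4),P[v,247:255,2].mean().round(4))
E
```

```text
14.325 [ 0.5679 -0.0597  0.0834] [-1.1579 -1.482   5.5135] [-0.1644  0.2757  0.0425]
14.375 [ 0.5679 -0.0598  0.0834] [-1.436  -1.0552  4.9919] [-0.1208  0.2831  0.0027]
14.425 [ 0.5679 -0.0597  0.0834] [ 0.0172 -1.787   4.9713] [-0.161   0.2934  0.0695]
14.475 [ 0.5679 -0.0597  0.0834] [-1.7246 -1.0571  6.0413] [-0.1967  0.3213  0.0406]
166 -0.0117 0.0888
172 -0.0121 0.0995
178 -0.0147 0.1012
184 -0.0125 0.1184
190 -0.0208 0.1011
196 -0.024 0.1006
202 -0.0271 0.1007
208 -0.0304 0.1005
214 -0.0337 0.1004
220 -0.037 0.1002
```

Firm stop at axis height ≈ 91.5 mm with a push of about 7 N. I hold a little longer, then lift out.

move_arm:
  deltas: [0,0,-0.0001,0,0,0,0,0,0,-0.0001,0,0,0,0,0,0,-0.0001,0,0,0,0,0,0,-0.003,0,0,0,0,0,0,-0.01,0,0,0,0,0,0,-0.025,0,0,0,0,0,0,-0.05,0,0,0,0,0,0,-0.09,0,0,0,0,0,0,-0.14,0,0,0,0,0,0,-0.18,0,0,0,0,0,0,-0.18,0,0,0,0,0,0,-0.18,0,0,0,0]

```text
t: 15.98
tool_pos: [0.5671, -0.0594, 0.2623]
orientation: [-2.172, -2.268, 0.001]
force: [0.1, -1.3, -2.4]
opening: 0.0206
gripper_force: 50.0
```

```bash
python3 - <<'E'
from h import *
s=robot.read_state();print(s["t"],s["tool_pos"],s["force"],s["wrist_torque"])
C=cam("wrist");P=cloud(C)
for v in range(172,226,6): print(v,P[v,247:255,1].mean().round(4),P[v,247:255,2].mean().round(4))
C=cam("scene");P=cloud(C);m=P[235:310,320:410].reshape(-1,3)
for lo,hi in((.004,.014),(.035,.06)):
    w=m[(m[:,2]>lo)&(m[:,2]<hi)&(m[:,0]>.38)&(m[:,0]<.68)&(m[:,1]<-.19)];r=cv2.minAreaRect((w[:,:2]*1000).astype(np.float32));print(len(w),np.round(r[0],1),np.round(r[1],1),round(r[2],2))
cv2.imwrite("pics/j.png",cv2.resize(C[0][230:320,310:420],(660,540),interpolation=cv2.INTER_CUBIC)[:,:,::-1])
delta([.49,-.32,.26],0)
E
```

```text
15.975 [ 0.5671 -0.0594  0.2623] [ 0.0564 -1.3092 -2.4452] [-0.0279  0.0785 -0.0092]
172 -0.0121 0.2775
178 -0.0149 0.2782
184 -0.018 0.2783
190 -0.021 0.2783
196 -0.0242 0.2781
202 -0.0275 0.2779
208 -0.0306 0.2781
214 -0.0339 0.278
220 -0.0296 0.2953
1270 [ 567.6 -321.8] [166.9 224.4] 89.34
661 [ 534.  -275.4] [146.9  90.4] 0.01
delta [-0.2571 -0.0877  0.001 ] [-0.0037 -0.0008  0.043 ] t 16.075 q [-0.1944  0.041   1.5259  0.      1.5784 -0.2375]
```

move_arm:
  deltas: [-0.04,-0.008,0,0,0,0.01,0,-0.1,-0.02,0,0,0,0.02,0,-0.16,-0.03,0,0,0,0.03,0,-0.22,-0.04,0,0,0,0.043,0,-0.269,-0.049,0,0,0,0.043,0,-0.269,-0.049,0,0,0,0.043,0,-0.269,-0.049,0,0,0,0.043,0,-0.269,-0.049,0,0,0,0.043,0]

```text
t: 17.08
tool_pos: [0.5306, -0.329, 0.2626]
orientation: [-2.219, -2.222, -0.0]
force: [0.1, 0.7, -1.6]
opening: 0.0206
gripper_force: 50.0
```

```bash
python3 - <<'E'
from h import *
s=robot.read_state();print(s["t"],s["tool_pos"],s["orientation"],s["force"])
C=cam("wrist");save(C[0],"k.png");P=cloud(C);np.savez("k.npz",P=P,im=C[0])
for l in("rack","rack_v0","checked_spindle_mid"):
    for r in robot.recognise("wrist",l)[:3]: print(l,np.round(r["uv"]),round(r["confidence"],2),pt(C,r["uv"]))
E
```

```text
17.075 [ 0.5306 -0.329   0.2626] [-2.2188 -2.2223 -0.0002] [ 0.0943  0.6656 -1.602 ]
rack [248. 122.] 0.84 [ 0.5274 -0.282   0.0088]
rack_v0 [246. 120.] 0.72 [ 0.5243 -0.2785  0.0089]
checked_spindle_mid [288. 119.] 0.78 [ 0.5763 -0.2737  0.053 ]
```

View pics/k.png

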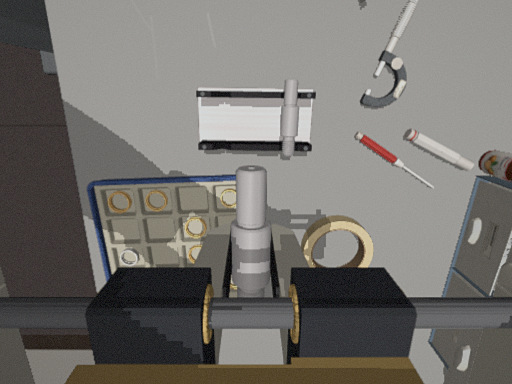

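The rack is at (255,120) with the checked spindle at (290,118). The free notch is on the left, near column 223. I'll measure it.

```bash
python3 - <<'E'
from h import *
P=np.load("k.npz")["P"];m=P[70:170,180:335].reshape(-1,3)
for lo,hi in((.004,.014),(.03,.0475)):
    w=m[(m[:,2]>lo)&(m[:,2]<hi)&(m[:,1]>-.34)];r=cv2.minAreaRect((w[:,:2]*1000).astype(np.float32));print(len(w),np.round(r[0],1),np.round(r[1],1),round(r[2],2),np.percentile(w[:,2],[5,50,95]))
axis(P,[.577,-.275],zmin=.049)
w=m[(m[:,2]>.025)&(m[:,2]<.0475)&(m[:,1]>-.34)&(m[:,0]<.56)]
for n,k in(("far",w[:,1]>-.275),("near",w[:,1]<-.275)):
    r=w[k];print(n,r.min(0),r.max(0));
    for a in np.arange(.45,.55,.004):
        q=r[(r[:,0]>=a)&(r[:,0]<a+.004)]
        if len(q):print(round(a,3),len(q),np.percentile(q[:,2],75).round(4),q[:,1].mean().round(4))
E
```

```text
4452 [ 528.5 -268.9] [175.5 103.6] 8.72 [0.0077 0.0092 0.0106]
1740 [ 536.4 -272.9] [ 89.5 143.7] 89.42 [0.0332 0.0429 0.0464]
-0.045 25 z 0.0511 w -0.0045 0.0055
-0.039 30 z 0.0523 w -0.0049 0.0039
-0.033 33 z 0.0516 w -0.004 0.0058
-0.027 21 z 0.0535 w -0.0081 0.0091
-0.021 71 z 0.055 w -0.0084 0.009
-0.015 76 z 0.0544 w -0.0088 0.0099
-0.009 77 z 0.0551 w -0.0088 0.0094
-0.003 77 z 0.0546 w -0.0092 0.0091
0.003 74 z 0.0556 w -0.0094 0.0087
0.009 62 z 0.0545 w -0.0085 0.0081
0.015 39 z 0.0517 w -0.0055 0.0043
0.021 40 z 0.0518 w -0.0057 0.0052
0.027 40 z 0.0516 w -0.0048 0.0058
0.033 38 z 0.0514 w -0.0051 0.0054
0.039 25 z 0.0516 w -0.0041 0.0053
n 728 yaw(x from y) -0.95929754 mid [ 0.5779 -0.273 ] len 0.08841365063875355
far [ 0.4651 -0.249   0.0311] [ 0.559  -0.2409  0.0455]
0.462 7 0.0429 -0.2445
0.466 22 0.0435 -0.2446
0.47 27 0.0439 -0.2443
0.474 21 0.0441 -0.2445
0.478 21 0.0438 -0.2445
0.482 28 0.0428 -0.2445
0.486 28 0.0384 -0.2444
0.49 21 0.0341 -0.2444
0.494 21 0.033 -0.2444
0.498 21 0.0374 -0.2444
0.502 20 0.0416 -0.2443
0.506 28 0.0436 -0.2444
0.51 21 0.0437 -0.2452
0.514 20 0.0433 -0.2454
0.518 27 0.0436 -0.2457
0.522 21 0.0439 -0.2456
0.526 21 0.0437 -0.2456
0.53 28 0.0439 -0.2456
0.534 21 0.0435 -0.2456
0.538 21 0.0429 -0.2455
0.542 28 0.0439 -0.2455
0.546 21 0.0438 -0.2455
0.55 20 0.0434 -0.2456
near [ 0.4642 -0.3135  0.025 ] [ 0.5597 -0.3043  0.0457]
0.462 18 0.0432 -0.3075
0.466 26 0.0436 -0.3075
0.47 28 0.0442 -0.3074
0.474 26 0.0435 -0.3076
0.478 25 0.0432 -0.3077
0.482 32 0.0422 -0.308
0.486 23 0.0375 -0.3078
0.49 28 0.0338 -0.3084
0.494 19 0.0345 -0.3088
0.498 17 0.0382 -0.3076
0.502 25 0.0415 -0.3081
0.506 27 0.0439 -0.3081
0.51 27 0.0438 -0.3078
0.514 24 0.0433 -0.308
0.518 24 0.0433 -0.308
0.522 24 0.0437 -0.3079
0.526 24 0.0436 -0.308
0.53 28 0.0432 -0.3082
0.534 33 0.0434 -0.3086
0.538 27 0.0438 -0.3086
0.542 27 0.0435 -0.3086
0.546 27 0.0435 -0.3086
0.55 27 0.0439 -0.3085
```

move_arm:
  deltas: [0.0526,-0.0375,0.03,0,0,0.016,0,0.0526,-0.0375,0.07,0,0,0.016,0,0.0526,-0.0375,0.12,0,0,0.016,0,0.0526,-0.0375,0.16,0,0,0.016,0,0.0526,-0.0375,0.18,0,0,0.016,0,0.0526,-0.0375,0.18,0,0,0.016,0,0.0526,-0.0375,0.18,0,0,0.016,0,0.0526,-0.0375,0.18,0,0,0.016,0]

```text
t: 18.27
tool_pos: [0.4942, -0.2788, 0.0855]
orientation: [2.237, 2.201, 0.001]
force: [0.8, -0.1, -1.8]
opening: 0.0208
gripper_force: 50.0
```

```bash
python3 - <<'E'
from h import *
s=robot.read_state();print(s["t"],s["tool_pos"],s["orientation"],s["force"])
C=cam("wrist");P=cloud(C);m=P.reshape(-1,3);cv2.imwrite("pics/l.png",cv2.resize(C[0],(512,384))[:,:,::-1])
r=m[(m[:,2]>.02)&(m[:,2]<.0475)&(abs(m[:,1]+.245)<.008)&(m[:,0]>.45)&(m[:,0]<.55)]
for a in np.arange(.46,.54,.004):
    q=r[(r[:,0]>=a)&(r[:,0]<a+.004)]
    if len(q):print(round(a,3),len(q),np.percentile(q[:,2],75).round(4),q[:,1].mean().round(4))
j=m[(m[:,2]>.088)&(m[:,2]<.11)&(abs(m[:,0]-.494)<.012)&(m[:,1]>-.256)&(m[:,1]<-.22)]
a=cv2.fitLine(j[:,:2].astype(np.float32),cv2.DIST_HUBER,0,.01,.01).ravel();print("journal",a,j.min(0),j.max(0))
E
```

```text
18.275 [ 0.4942 -0.2788  0.0855] [2.2366 2.2011 0.0011] [ 0.7776 -0.1234 -1.829 ]
0.464 81 0.0434 -0.2431
0.468 104 0.0436 -0.2431
0.472 105 0.0439 -0.2431
0.476 99 0.0436 -0.2432
0.48 105 0.0434 -0.2433
0.484 70 0.0407 -0.2424
0.488 44 0.0357 -0.2414
0.492 42 0.0325 -0.2417
0.496 35 0.0344 -0.2415
0.5 47 0.0375 -0.2415
0.504 77 0.0429 -0.2426
0.508 105 0.0435 -0.2437
0.512 106 0.0436 -0.2437
0.516 107 0.0435 -0.2438
0.52 106 0.0436 -0.2438
0.524 103 0.0435 -0.2438
0.528 105 0.0435 -0.2439
0.532 105 0.0435 -0.2441
0.536 109 0.0435 -0.244
0.54 104 0.0437 -0.2442
journal [ 0.0365  0.9993  0.4955 -0.2421] [ 0.4875 -0.256   0.0881] [ 0.5035 -0.2305  0.103 ]
```

View pics/l.png

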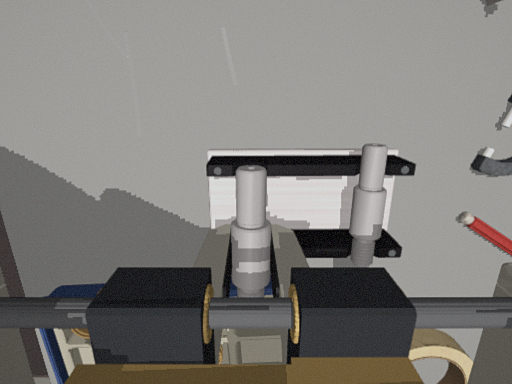

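move_arm:
  deltas: [0.0015,0.0005,0.012,0,0,0,0,0.0015,0.0005,0.024,0,0,0,0,0.0015,0.0005,0.034,0,0,0,0,0.0015,0.0005,0.04,0,0,0,0,0.0015,0.0005,0.042,0,0,0,0,0.0015,0.0005,0.042,0,0,0,0]

```text
t: 19.08
tool_pos: [0.4934, -0.2765, 0.0413]
orientation: [2.239, 2.204, 0.0]
force: [-0.9, 0.1, -1.2]
opening: 0.0209
gripper_force: 50.0
```

move_arm:
  deltas: [0,0,0.001,0,0,0,0,0,0,0.002,0,0,0,0,0,0,0.003,0,0,0,0,0,0,0.003,0,0,0,0]

```text
t: 19.58
tool_pos: [0.4933, -0.2763, 0.0382]
orientation: [-2.239, -2.204, 0.0]
force: [-1.1, 0.1, -2.0]
opening: 0.021
gripper_force: 50.0
```

move_arm:
  deltas: [0,0,0.0007,0,0,0,0,0,0,0.0014,0,0,0,0,0,0,0.002,0,0,0,0,0,0,0.002,0,0,0,0]

```text
t: 20.08
tool_pos: [0.4933, -0.2764, 0.0362]
orientation: [-2.239, -2.203, 0.0]
force: [-0.7, -0.4, -1.6]
opening: 0.021
gripper_force: 50.0
```

move_arm:
  deltas: [0,0,0.0005,0,0,0,0,0,0,0.001,0,0,0,0,0,0,0.001,0,0,0,0]

```text
t: 20.45
tool_pos: [0.4934, -0.2764, 0.0352]
orientation: [2.239, 2.204, -0.0]
force: [0.4, -0.7, -2.3]
opening: 0.021
gripper_force: 50.0
```

move_arm:
  deltas: [0,0,0.0005,0,0,0,0,0,0,0.001,0,0,0,0,0,0,0.001,0,0,0,0]

```text
t: 20.82
tool_pos: [0.4937, -0.2766, 0.0347]
orientation: [2.239, 2.203, 0.0]
force: [0.4, 0.3, 1.7]
opening: 0.0211
gripper_force: 50.0
```

move_arm:
  deltas: [0,0,0.0005,0,0,0,0,0,0,0.0007,0,0,0,0,0,0,0.0007,0,0,0,0]

```text
t: 21.2
tool_pos: [0.4938, -0.2766, 0.0344]
orientation: [2.238, 2.203, 0.0]
force: [-1.5, 1.7, 8.0]
opening: 0.021
gripper_force: 50.0
```

Seated with little side force. I ease off slightly and open gently.

move_arm:
  deltas: [0,0,-0.0006,0,0,0,0,0,0,-0.0006,0,0,0,0]
  squeeze: 5

```text
t: 21.45
tool_pos: [0.4937, -0.2766, 0.0343]
orientation: [2.239, 2.203, 0.0]
force: [1.9, -0.6, 1.4]
opening: 0.0214
gripper_force: 5.0
```

move_arm:
  deltas: [0,0,0,0,0,0,0.3,0,0,0,0,0,0,0.5,0,0,0,0,0,0,0.5,0,0,0,0,0,0,0.5,0,0,-0.01,0,0,0,0.5,0,0,-0.03,0,0,0,0.5,0,0,-0.06,0,0,0,0.5,0,0,-0.11,0,0,0,0.5,0,0,-0.16,0,0,0,0.5,-0.05,0,-0.2,0,0,0,0.5,-0.06,0,-0.2,0,0,0,0.5,-0.06,0,-0.2,0,0,0,0.5]

```text
t: 22.95
tool_pos: [0.4922, -0.3369, 0.2347]
orientation: [2.24, 2.202, 0.0]
force: [-0.8, 0.6, -0.2]
opening: 0.0463
gripper_force: 0.0
```

```bash
python3 - <<'E'
from h import *
s=robot.read_state();print(s["t"],s["tool_pos"],s["force"],s["opening"])
C=cam("wrist");P=cloud(C);cv2.imwrite("pics/m.png",C[0][:,:,::-1])
axis(P,[.494,-.276],zmin=.049);axis(P,[.577,-.275],zmin=.049)
E
```

```text
22.95 [ 0.4922 -0.3369  0.2347] [-0.7839  0.575  -0.1507] 0.046336323279010924
-0.046 31 z 0.0511 w -0.0036 0.0044
-0.04 26 z 0.0517 w -0.0036 0.0033
-0.034 27 z 0.0512 w -0.0057 0.0045
-0.028 27 z 0.054 w -0.0079 0.0079
-0.022 93 z 0.0547 w -0.009 0.009
-0.016 82 z 0.0547 w -0.0089 0.009
-0.01 97 z 0.0559 w -0.0088 0.0091
-0.004 76 z 0.0557 w -0.0087 0.0079
0.002 98 z 0.0549 w -0.0086 0.0091
0.008 75 z 0.0545 w -0.0085 0.0091
0.014 46 z 0.0517 w -0.0051 0.0047
0.02 41 z 0.0511 w -0.0051 0.0047
0.026 51 z 0.0516 w -0.0061 0.0058
0.032 46 z 0.0517 w -0.0049 0.0048
0.038 27 z 0.0521 w -0.0038 0.0059
n 843 yaw(x from y) -0.51289004 mid [ 0.4943 -0.2729] len 0.08723374760009622
-0.047 30 z 0.0513 w -0.0031 0.0051
-0.041 28 z 0.0512 w -0.0036 0.0059
-0.035 30 z 0.0521 w -0.0049 0.0043
-0.029 15 z 0.0516 w -0.0076 0.0041
-0.023 90 z 0.0552 w -0.0082 0.0091
-0.017 76 z 0.0555 w -0.0082 0.0096
-0.011 100 z 0.0542 w -0.0089 0.0094
-0.005 80 z 0.0549 w -0.0088 0.0087
0.001 95 z 0.0549 w -0.0094 0.0092
0.007 86 z 0.0546 w -0.0088 0.0088
0.013 43 z 0.0517 w -0.0048 0.0051
0.019 40 z 0.0515 w -0.005 0.0058
0.025 52 z 0.0518 w -0.0055 0.0054
0.031 49 z 0.0518 w -0.005 0.0048
0.037 45 z 0.0515 w -0.0043 0.0052
n 859 yaw(x from y) -0.8759761 mid [ 0.5779 -0.2733] len 0.08929632010174067
```

View pics/m.png

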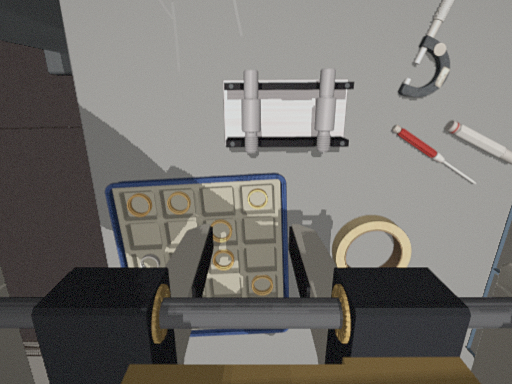

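Both spindles lie seated and level in the rack: the gauged one at (251,112) in the free notch, and the checked one at (326,112), which has not moved. The gripper is clear, so I hand the job in.

```bash
python3 -c "
from plant import robot
print(robot.close_job())"
```

```text
the job is handed in; nothing more can be done
None
```

The spindle passed the go gap and stopped at the no-go gap under a push of about 7 N, slightly over the 6 N asked, held for over half a second with the spindle tilting up to about 2° at the stop; it now lies in the free rack notch, the checked spindle has not moved, and the job was handed in at about 23 s.

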